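Light the embroidery for the camera

ROBOT

A 6-joint arm with a two-finger parallel gripper is mounted at the origin on the work surface. World frame = base frame: x ahead of the robot, y to its left, z up, the work surface at z = 0. Lengths are in mm, angles in rad, forces in N, time in s.
With the tool pointing down it reaches from about 350 to 875 mm from the base axis. Payload 4.2 kg.
Tool frame: the origin (TCP) lies at the very end of the fingers, on their centre line; the grasp point (between the pads) lies 19 mm behind it; y points along the fingers, z is the direction in which the jaws open and shut, and the axes are right-handed (so a half turn about y gives the same grasp; the last joint's range is limited). The gripper opens to 85 mm and grips with 20 to 120 N. Pads are 22 mm wide; open, the fingers measure 114 mm over their backs; the gripper's body (76 mm by 85 mm) begins 54 mm behind the grasp point. The pads swing forward as they close: fully open they stand 13 mm farther back than shut.
Start: joints at [1.528, 0.385, 0.008, 0, -1.194, -0.259], TCP at [185.742, 596.74, 203.612] pointing down, gripper open.
Joint ranges: [-3.14, 3.14], [-1.21, 2.06], [-1.07, 1.41], [-3.16, 2.05], [-2.99, -0.16], [-3.1, 3.1]. Speed limits (rad/s): [2.79, 2.79, 3.14, 3.14, 3.14, 3.14].

INTERFACE

Orientations are given as a unit quaternion [x, y, z, w].
In Python, from bench import arm gives the robot as it stands.
- The arm moves only by the shell command python3 -m creep 'ROWS'. ROWS is JSON, a list of rows, each an object with "delta_pos": the shift along the tool's x, y, z in mm, a list of three; "rot": the turn, a rotation vector about the tool's x, y, z in rad, a list of three; "jaw": the finger opening in mm, from 0 to 85.4. A call has exactly 10 rows; each row shifts and turns the commanded pose from where the row before left it, along the tool's axes as they then stand; what a row does not reach is not made up. A row lasts 1/12 s, in which the tool goes at most 41.7 mm and 7.16 degrees, less where a joint would pass 70% of its speed; a pose out of reach is approached as far as the arm can. A call is refused whole if a number of a shift passes 41.7 or a number of a turn 0.125, either way. A call with a gripper value outside its range is refused whole. The fingers move at their own pace and stop on an object; the grip force is fixed at half the most. Time passes only in rows, so rows that do not move let the fingers close, or fill a call up. It gives the time, the measured TCP pose, the force and the opening at its end, in the units of the state.
- arm.read_state(): the state, without advancing time (a new reading comes with each control period).
- arm.get_image(name): name is "side" or "top" or "wrist"; returns the picture (420x560x3 uint8, red, green, blue); there is no depth.
- arm.calibration(name): a dict with "intrinsics" (3x3 intrinsics, pixels), "R" (3x3) and "t" (3): a world point X has camera coordinates R X + t. Camera axes: x right, y down, z forward; pixel columns grow to the right and rows downward; lengths in mm; the calibration is good to about 2 mm. A picture is of the moment at which its call begins: read the wrist's pose just before it. calibration takes no time and is no camera call; for the wrist camera it gives the pose at the moment of the call.
- arm.job_done(): hands the job in, once; it reports no verdict.
Trained networks look in the newest picture that a camera, given by its name, has taken for a name from the list of things; names that differ only in an ending like _2 or _b are one class to them, and where a whole thing is asked for, a point or a joint stands for the part that bears it (a point fixed in the world has none). Each returns a list of dicts, best first, with "p" (0 to 1); they miss things now and then, are a little off and sometimes report something else, mostly with a low value. They report only what shows in the picture. A call takes as long as a camera call. They do not tell look-alikes from the thing itself.
- arm.find_in(camera, target): "location" ([column, row] in pixels, amid what is visible of it).
- arm.masks_of(camera, target): "pixels" (420x560 bool, what is visible of it) and "location" ([column, row] in pixels, amid what is visible of it).
The state is a dict: "clock": time; "joints": joint angles; "joint_vel": joint speeds; "joint_efforts": joint torques, N m; "position": TCP position; "ee_rot": TCP orientation; "contact_force": force on the tool from outside, world axes, zero at the start; "wrist_torque": the same for the moment, N m; "gripper_width": finger opening in mm.
Only numpy, scipy, OpenCV 4.12 (cv2) and the standard library are available. Lean on these libraries where they do the work, as an engineer would, in place of code of your own. Each camera call takes 0.05 s, during which the arm holds its last target. There are 200 camera calls.

TASK

Pull the red knob on the light's dock out to its stop to unlock the wand light, then draw the wand out of the dock. Turn it level with its lit face down and its length along the long side of the framed embroidery, and hold it still there with the lamp head centred about 20 cm above the embroidery. Finish while still holding it up in the gripper, with the knob left out; do not let the wand touch the embroidery and leave the mug, mouse, tin and webcam where they are.

Things in the scene. Friction and masses are not known exactly. Their poses are not given: they have to be found in the camera images.
- knob (a point): centre of the dock's red knob: a cylinder 24 mm across, 28 mm long, axis along the dock's y, 69 mm above the desk; locked, it stands 14 mm along the dock's +x and 68 mm along its -y from the dock's origin. It pulls straight out along the dock's -y (this point has the dock's axes). A steel housing 19 mm across ends 8 mm short of it; the space around and above is free to pinch it from above.
- plunger (a joint): how far the knob is pulled out (m): 0 locked, 0.016 at its stop. A spring and a friction catch resist with about 4 to 6 N; it stays where it is left. At 0 its 7 mm pin stands in a notch of the wand's tail and locks it in the dock; at the stop the wand is free.
- dock: fixed desk dock, black foot plate 190 x 130 x 12 mm (-65 to +125 mm in x) with a grey square sleeve (outside 42 x 38 mm, inside 32 x 28 mm, 70 mm deep) that rises at 45 degrees towards the dock's +x. Origin on the desk beneath the sleeve's floor, z up.
- dock_seat (a point): centre of the sleeve's floor, 55 mm above the desk, straight above the dock's origin; the sleeve's mouth is 70 mm from here up the 45 degree slope.
- wand_grip (a point): middle of the wand light's black handle, where to grasp, near its centre of mass, 105 mm from the tail. Wand 250 mm long, 0.2-0.31 kg.. x runs tail to lamp, z out of its back; the lit white face looks to -z. Handle 28 mm wide (y) x 24 (z), free from 70 to 125 mm from the tail. In the dock x slopes 42-45 degrees up towards the dock's +x, the back looks up and towards the dock's -x.
- wand_tail (a point): centre of the wand's tail end (same axes as wand_grip); in the dock it rests on the sleeve's floor, 70 mm deep. It is out of the dock when over 85 mm from dock_seat.
- wand_lamp (a point): centre of the aluminium lamp head, 44 mm wide (y) x 20 mm thick (z), 140 to 250 mm from the tail; this point lies 195 mm from the tail on the centre line (90 mm past wand_grip, same axes).
- picture: framed embroidery lying fixed on the desk, black with a bright round flower in a light wood frame, 180 (x, long side) x 130 (y) x 10 mm; origin at the centre of its underside, z up.
- mug: bystander: blue mug, 76 mm across, 85 mm high, handle at +y; origin at the centre of its underside.
- mouse: bystander: black computer mouse 100 (x) x 58 x 30 mm; origin at the centre of its underside.
- tin: bystander: round green tin 74 mm across, 52 mm high; origin at the centre of its underside.
- webcam: bystander: black webcam on a small three-legged stand, 100 mm across the feet, 142 mm high; origin at the centre between its feet, on the desk.
Not all that is in view belongs to the job. What is shaped like the dock but turquoise is not meant.

How it is judged:
By the outcome, as a careful person would: the job done as asked, in the order asked, and still so for the second after the job is handed in, while the arm keeps its last pose, push and grip.
It also fails if it takes over 50 s, if anything falls off the work surface, if the arm or the gripper's body presses on something with over 40 N, if the wrist force passes 120 N, or if a joint passes its speed limit or range.

## Working session

There is one attempt and no reset: what is moved stays moved. The work goes in short steps, Python scripts to look and compute and a shell command to move; the robot and the scene stay as the last step left them, time stands still between calls to the robot, and variables do not carry over. Pictures are saved under pics/ and viewed, about 8 in all and at most 12, crops included, and the job is handed in when it is done.

```bash
ls; mkdir -p pics; python3 - <<'E'
from bench import arm
import cv2,numpy as np
s=arm.read_state(); print({k:np.round(v,3).tolist() for k,v in s.items()})
ims=[]
for c in ["side","top"]:
    im=arm.get_image(c); ims.append(im); k=arm.calibration(c)
    cv2.imwrite(f"pics/{c}0.png",im[...,::-1])
    print(c,np.round(k["intrinsics"],1).tolist(),np.round(k["R"],3).tolist(),np.round(k["t"],1).tolist())
    for n in ["knob","dock","wand_grip","wand_lamp","wand_tail","picture","mug","mouse","tin","webcam"]:
        print(n,[(np.round(d["location"]).tolist(),round(d["p"],2)) for d in arm.find_in(c,n)][:4])
E
```

```text
pics
{'clock': 0.0, 'joints': [1.528, 0.386, 0.007, -0.001, -1.194, -0.259], 'joint_vel': [-0.0, 0.0, 0.0, -0.0, -0.001, -0.002], 'joint_efforts': [-0.0, -39.229, 18.839, 4.186, -0.005, -0.0], 'position': [185.564, 596.132, 202.531], 'ee_rot': [-0.106, -0.698, 0.7, 0.106], 'contact_force': [-0.927, 0.062, 1.365], 'wrist_torque': [0.021, -0.023, -0.051], 'gripper_width': 85.235}
side [[503.8, 0.0, 283.1], [0.0, 503.8, 199.6], [0.0, 0.0, 1.0]] [[0.993, -0.116, -0.011], [-0.097, -0.771, -0.629], [0.065, 0.626, -0.777]] [-478.3, 160.3, 1573.9]
knob [([394.0, 261.0], 0.73), ([206.0, 171.0], 0.41)]
dock [([316.0, 126.0], 0.77), ([284.0, 180.0], 0.67), ([203.0, 171.0], 0.56), ([225.0, 296.0], 0.56)]
wand_grip [([314.0, 143.0], 0.8)]
wand_lamp [([310.0, 144.0], 0.66)]
wand_tail [([313.0, 143.0], 0.65)]
picture [([311.0, 269.0], 0.9), ([284.0, 182.0], 0.24)]
mug [([357.0, 217.0], 0.63)]
mouse [([353.0, 166.0], 0.94)]
tin [([275.0, 357.0], 0.79)]
webcam [([394.0, 256.0], 0.88)]
top [[448.0, 0.0, 270.6], [0.0, 448.0, 204.8], [0.0, 0.0, 1.0]] [[-0.005, -1.0, 0.013], [-0.998, 0.004, -0.062], [0.062, -0.014, -0.998]] [20.1, 502.6, 1220.5]
knob [([129.0, 136.0], 0.62), ([182.0, 298.0], 0.59), ([377.0, 277.0], 0.44)]
dock [([114.0, 144.0], 0.95), ([348.0, 282.0], 0.91), ([166.0, 303.0], 0.82), ([201.0, 203.0], 0.58)]
wand_grip [([178.0, 157.0], 0.7)]
wand_lamp [([179.0, 162.0], 0.64)]
wand_tail [([179.0, 156.0], 0.63)]
picture [([328.0, 186.0], 0.62)]
mug [([276.0, 126.0], 0.67)]
mouse [([186.0, 117.0], 0.73), ([203.0, 206.0], 0.49)]
tin [([421.0, 236.0], 0.6)]
webcam [([345.0, 95.0], 0.85)]
```

View pics/top0.png

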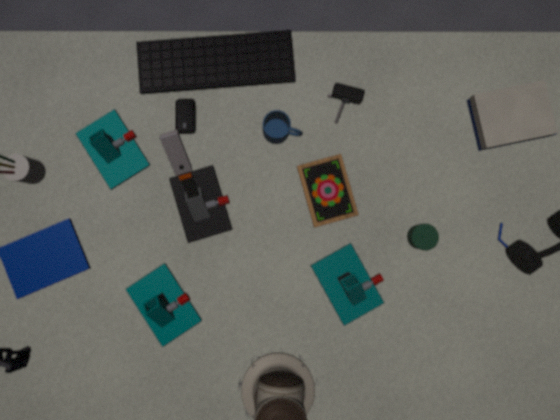

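View pics/side0.png

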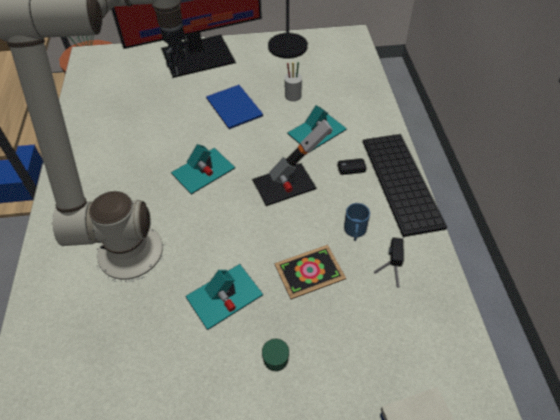

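```bash
cat > h.py <<'E'
from bench import arm
import cv2,numpy as np
from scipy.spatial.transform import Rotation as R
from scipy.optimize import least_squares
def proj(c,X,k=None):
    k=k or arm.calibration(c); p=np.atleast_2d(X)@np.array(k["R"]).T+k["t"]; q=p@np.array(k["intrinsics"]).T
    return q[:,:2]/q[:,2:]
def onplane(c,uv,z,k=None):
    k=k or arm.calibration(c); uv=np.atleast_2d(uv); Rm=np.array(k["R"])
    d=np.c_[uv,np.ones(len(uv))]@np.linalg.inv(k["intrinsics"]).T@Rm; o=-Rm.T@k["t"]
    return o+d*((z-o[2])/d[:,2])[:,None]
def tri(obs):  # [(cam,uv)...]
    f=lambda X:np.concatenate([proj(c,X)[0]-uv for c,uv in obs])
    r=least_squares(f,[500,0,50]); return r.x,np.abs(r.fun).max()
def tool():
    s=arm.read_state(); return np.array(s["position"]),R.from_quat(s["ee_rot"])
E
python3 - <<'E'
from h import *
def rect(m):
    cs,_=cv2.findContours(m.astype(np.uint8),cv2.RETR_EXTERNAL,cv2.CHAIN_APPROX_NONE); return cv2.boxPoints(cv2.minAreaRect(max(cs,key=cv2.contourArea)))
T=cv2.imread("pics/top0.png");S=cv2.imread("pics/side0.png")
def red(im,c,r=14):
    x,y=c; w=im[y-r:y+r,x-r:x+r].astype(int); m=(w[...,2]>100)&(w[...,1]<60)&(w[...,0]<70); v,u=np.nonzero(m); return np.array([u.mean()+x-r,v.mean()+y-r]),m.sum()
a,b=red(T,(223,201)),red(S,(287,184)); print(a,b); print("knob",tri([("top",a[0]),("side",b[0])]))
arm.get_image("top"); 
for t,z in [("picture",10),("dock",12)]:
  for d in arm.masks_of("top",t):
    if d["p"]<.5: continue
    r=rect(d["pixels"]); P=onplane("top",r,z); print(t,d["p"],np.round(d["location"]),np.round(P[:,:2]).tolist(),np.round(P.mean(0)),"edges",[(round(np.linalg.norm(e[:2])),round(np.degrees(np.arctan2(e[1],e[0])),1)) for e in (P[1]-P[0],P[2]-P[1])])
for c in ("mug","mouse","tin","webcam"): print(c,np.round(onplane("top",arm.find_in("top",c)[0]["location"],30)))
cv2.imwrite("pics/c1.png",np.hstack([cv2.resize(T[110:250,150:240],None,fx=4,fy=4,interpolation=2),cv2.resize(S[110:250,240:340],None,fx=4,fy=4,interpolation=2)]))
E
```

```text
(array([223.        , 199.23684211]), np.int64(38)) (array([287.23529412, 184.97058824]), np.int64(34))
knob (array([513.54601816, 143.09662834,  76.03744092]), np.float64(0.2665759318247751))
picture 0.83 [327. 187.] [[615.0, -50.0], [651.0, -181.0], [473.0, -227.0], [438.0, -97.0]] [ 544. -139.   10.] edges [(136, np.float64(-74.7)), (184, np.float64(-165.5))]
dock 0.79 [350. 280.] [[338.0, -87.0], [415.0, -227.0], [248.0, -320.0], [172.0, -181.0]] [ 293. -204.   12.] edges [(159, np.float64(-60.9)), (192, np.float64(-151.0))]
dock 0.68 [165. 304.] [[280.0, 417.0], [352.0, 302.0], [188.0, 199.0], [118.0, 314.0]] [235. 308.  12.] edges [(136, np.float64(-58.3)), (193, np.float64(-147.8))]
dock 0.6 [115. 148.] [[706.0, 564.0], [785.0, 448.0], [623.0, 341.0], [545.0, 457.0]] [665. 452.  12.] edges [(141, np.float64(-55.9)), (194, np.float64(-146.6))]
dock 0.59 [203. 207.] [[578.0, 301.0], [619.0, 166.0], [440.0, 111.0], [400.0, 246.0]] [509. 206.  12.] edges [(142, np.float64(-73.1)), (187, np.float64(-163.1))]
mug [[716.   3.  30.]]
mouse [[745. 260.  30.]]
tin [[ 417. -395.   30.]]
webcam [[ 808. -189.   30.]]
```

View pics/c1.png

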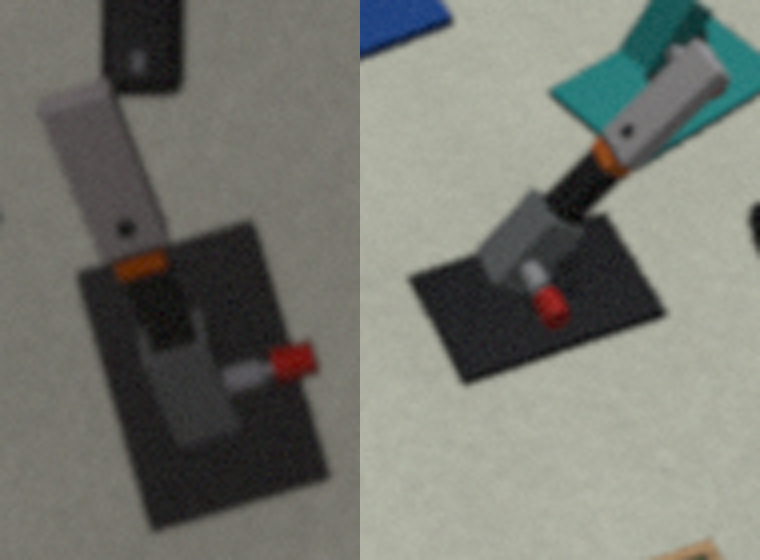

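```bash
cat >> h.py <<'E'
def dockpts(o,yaw,P):
    return np.array([o[0],o[1],0])+np.atleast_2d(P)@R.from_euler('z',yaw).as_matrix().T
E
python3 - <<'E'
from h import *
cor=[[170,178],[212.5,165.5],[232,228.75],[188.25,242.5]]
M=[[125,65,12],[125,-65,12],[-65,-65,12],[-65,65,12]]
K=[14,-68,69]
kt,ks=np.array([223,199.5]),np.array([287.2,185])
sc=np.array([[411,277],[605,215],[665,313],[465,383]])/4+[150-150+240-90,110]; 
sc=(np.array([[411,277],[605,215],[665,313],[465,383]])-[360,0])/4+[240,110]
Ms=[[-65,65,12],[125,65,12],[125,-65,12],[-65,-65,12]]
def f(p): 
    return np.concatenate([(proj("top",dockpts(p[:2],p[2],M+[K]))-np.vstack([cor,kt])).ravel(),(proj("side",dockpts(p[:2],p[2],Ms+[K]))-np.vstack([sc,ks])).ravel()])
r=least_squares(f,[480,215,.29]); p=r.x; print("dock",p[:2],np.degrees(p[2]),np.round(r.fun.reshape(-1,2),1).tolist())
k=dockpts(p[:2],p[2],K)[0]; print("knob",k)
g=dockpts(p[:2],p[2],[74.2,0,129.2])[0]; print("grip",g)
P,T=tool(); print(P); print("tool axes cols",np.round(T.as_matrix(),3).tolist())
X=np.array([np.cos(p[2]),np.sin(p[2]),0]); D=np.array([0,0,-1.])
for s in (1,-1):
    z=s*X; G=R.from_matrix(np.c_[np.cross(D,z),D,z]); print(s,"rotvec",(T.inv()*G).as_rotvec())
print("shift in tool to 70 above",T.inv().apply(k+[0,0,-19+80]-P))
E
```

```text
dock [479.82584603 201.46541942] 16.75655575296514 [[-1.5, -0.8], [1.1, -1.9], [1.3, 0.4], [-0.3, 0.5], [1.3, 0.4], [-1.6, -1.3], [-0.3, -2.1], [0.7, -1.1], [-1.0, -0.9], [0.2, 2.0]]
knob [512.83617985 140.38909127  69.        ]
grip [550.87519377 222.85771209 129.2       ]
[185.75959065 596.72831487 203.58816804]
tool axes cols [[-0.955, 0.0, -0.297], [0.297, -0.0, -0.955], [-0.0, -1.0, 0.0]]
1 rotvec [-9.07575446e-05 -2.16508744e+00  4.72846775e-05]
-1 rotvec [-4.01518800e-05  9.76505207e-01 -7.70669534e-05]
shift in tool to 70 above [-447.94372059   73.63264051  338.47371849]
```

```bash
python3 -m creep '[{"delta_pos":[-32,0,24],"rot":[0,0,0],"jaw":85},{"delta_pos":[-32,0,24],"rot":[0,0,0],"jaw":85},{"delta_pos":[-32,0,24],"rot":[0,0,0],"jaw":85},{"delta_pos":[-32,0,24],"rot":[0,0,0],"jaw":85},{"delta_pos":[-32,0,24],"rot":[0,0,0],"jaw":85},{"delta_pos":[-32,0,24],"rot":[0,0,0],"jaw":85},{"delta_pos":[-32,0,24],"rot":[0,0,0],"jaw":85},{"delta_pos":[-32,0,24],"rot":[0,0,0],"jaw":85},{"delta_pos":[-32,0,24],"rot":[0,0,0],"jaw":85},{"delta_pos":[-32,0,24],"rot":[0,0,0],"jaw":85}]'
python3 -m creep '[{"delta_pos":[0,0,0],"rot":[0,0.122,0],"jaw":60},{"delta_pos":[0,0,0],"rot":[0,0.122,0],"jaw":60},{"delta_pos":[0,0,0],"rot":[0,0.122,0],"jaw":60},{"delta_pos":[0,0,0],"rot":[0,0.122,0],"jaw":60},{"delta_pos":[0,0,0],"rot":[0,0.122,0],"jaw":60},{"delta_pos":[0,0,0],"rot":[0,0.122,0],"jaw":60},{"delta_pos":[0,0,0],"rot":[0,0.122,0],"jaw":60},{"delta_pos":[0,0,0],"rot":[0,0.122,0],"jaw":60},{"delta_pos":[0,0,0],"rot":[0,0,0],"jaw":60},{"delta_pos":[0,0,0],"rot":[0,0,0],"jaw":60}]'
cat >> h.py <<'E'
YAW=np.radians(16.76); DO=np.array([479.8,201.5])
def goal(pos,y,z):
    """shift & rotvec in present tool axes to reach TCP pos with tool y,z axes"""
    P,T=tool(); y=np.array(y,float);y/=np.linalg.norm(y);z=np.array(z,float);z/=np.linalg.norm(z)
    G=R.from_matrix(np.c_[np.cross(y,z),y,z]); print("P",np.round(P,1),"shift",np.round(T.inv().apply(np.array(pos)-P),1),"rot",np.round((T.inv()*G).as_rotvec(),4))
DX=np.array([np.cos(YAW),np.sin(YAW),0]);DY=np.array([-np.sin(YAW),np.cos(YAW),0])
E
python3 - <<'E'
from h import *
goal([512.8,140.4,150],[0,0,-1],-DX); print(arm.read_state()["joints"])
k=arm.calibration("wrist"); im=arm.get_image("wrist"); cv2.imwrite("pics/w1.png",im[...,::-1])
print("knob exp",proj("wrist",[512.8,140.4,69],k)); print(arm.find_in("wrist","knob"))
E
```

```text
clock: 2.28
position: [420.7, 270.8, 204.1]
ee_rot: [0.106, 0.699, -0.699, -0.106]
contact_force: [1.1, -0.0, 0.4]
gripper_width: 84.7
clock: 3.12
position: [420.0, 272.5, 203.7]
ee_rot: [0.421, 0.568, -0.568, -0.421]
contact_force: [-0.6, -0.4, -0.7]
gripper_width: 60.0
P [420.  272.5 203.7] shift [-153.4   53.7  -50.2] rot [0.0002 0.0035 0.0001]
[ 9.00445950e-01  1.72157735e-01 -2.89880612e-01  1.65331174e-05
 -1.10849971e+00 -6.04386727e-01]
knob exp [[224.52161339  22.17337177]]
[{'location': [437.4, 211.0], 'p': 0.62}, {'location': [225.0, 21.5], 'p': 0.59}, {'location': [13.3, 227.5], 'p': 0.56}]
```

View pics/w1.png

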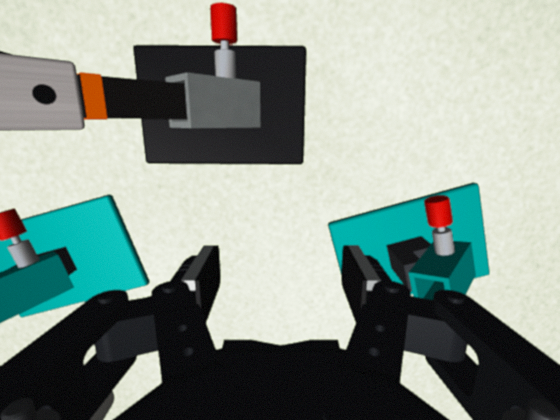

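```bash
python3 -m creep '[{"delta_pos":[-30.7,0,-10],"rot":[0,0.0035,0],"jaw":60},{"delta_pos":[-30.7,0,-10],"rot":[0,0,0],"jaw":60},{"delta_pos":[-30.7,0,-10],"rot":[0,0,0],"jaw":60},{"delta_pos":[-30.7,0,-10],"rot":[0,0,0],"jaw":60},{"delta_pos":[-30.7,0,-10.2],"rot":[0,0,0],"jaw":60},{"delta_pos":[0,20,0],"rot":[0,0,0],"jaw":60},{"delta_pos":[0,20,0],"rot":[0,0,0],"jaw":60},{"delta_pos":[0,13,0],"rot":[0,0,0],"jaw":60},{"delta_pos":[0,0,0],"rot":[0,0,0],"jaw":60},{"delta_pos":[0,0,0],"rot":[0,0,0],"jaw":60}]'
python3 - <<'E'
from h import *
goal([512.8,140.4,50],[0,0,-1],-DX)
k=arm.calibration("wrist"); im=arm.get_image("wrist"); cv2.imwrite("pics/w2.png",im[...,::-1])
print("knob exp",proj("wrist",[[512.8,140.4,69]],k))
hsv=cv2.cvtColor(im,cv2.COLOR_RGB2HSV);m=((hsv[...,0]<8)|(hsv[...,0]>172))&(hsv[...,1]>150)&(hsv[...,2]>80)
n,l,st,ce=cv2.connectedComponentsWithStats(m.astype(np.uint8)); print([(st[i].tolist(),ce[i].round(1).tolist()) for i in range(1,n) if st[i,4]>80])
E
```

```text
clock: 4.05
position: [511.9, 139.5, 150.3]
ee_rot: [-0.422, -0.567, 0.568, 0.422]
contact_force: [-0.1, -0.4, 0.6]
gripper_width: 59.9
P [511.9 139.5 150.3] shift [  0.7 100.3  -1.2] rot [-0.0012 -0.0017 -0.0008]
knob exp [[279.58753511 204.68971913]]
[([265, 192, 27, 35, 862], [277.7, 208.4])]
```

View pics/w2.png

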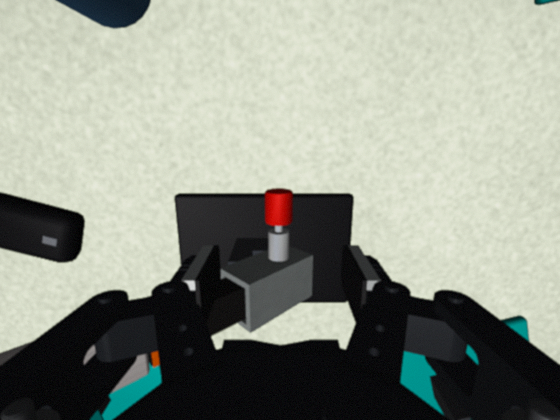

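```bash
python3 -m creep '[{"delta_pos":[2,20,-2],"rot":[0,0,0],"jaw":60},{"delta_pos":[0,20,0],"rot":[0,0,0],"jaw":60},{"delta_pos":[0,20,0],"rot":[0,0,0],"jaw":60},{"delta_pos":[0,20,0],"rot":[0,0,0],"jaw":60},{"delta_pos":[0,20,0],"rot":[0,0,0],"jaw":60},{"delta_pos":[0,0,0],"rot":[0,0,0],"jaw":60},{"delta_pos":[0,0,0],"rot":[0,0,0],"jaw":10},{"delta_pos":[0,0,0],"rot":[0,0,0],"jaw":10},{"delta_pos":[0,0,0],"rot":[0,0,0],"jaw":10},{"delta_pos":[0,0,0],"rot":[0,0,0],"jaw":10}]'
python3 - <<'E'
from h import *
goal([512.8,140.4,50],[0,0,-1],-DX)
k=arm.calibration("wrist"); im=arm.get_image("wrist"); cv2.imwrite("pics/w3.png",im[...,::-1])
E
```

```text
clock: 4.93
position: [514.1, 142.7, 52.2]
ee_rot: [0.423, 0.568, -0.566, -0.422]
contact_force: [-5.6, -0.8, 5.1]
gripper_width: 12.1
P [514.1 142.7  52.2] shift [-1.9  2.2  1.9] rot [ 0.0024 -0.0026  0.0005]
```

View pics/w3.png

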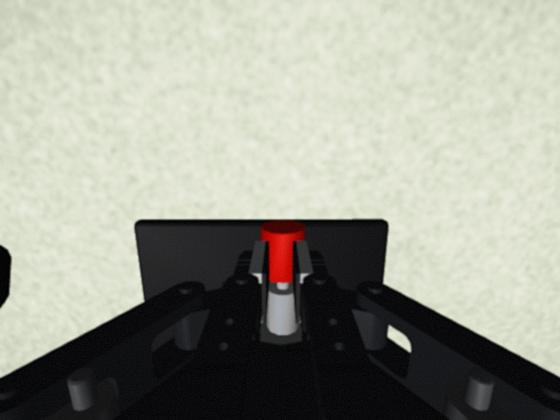

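```bash
python3 -m creep '[{"delta_pos":[0,0,0],"rot":[0,0,0],"jaw":10},{"delta_pos":[0,0,0],"rot":[0,0,0],"jaw":10},{"delta_pos":[0,0,0],"rot":[0,0,0],"jaw":10},{"delta_pos":[0,0,0],"rot":[0,0,0],"jaw":10},{"delta_pos":[0,0,0],"rot":[0,0,0],"jaw":10},{"delta_pos":[0,0,0],"rot":[0,0,0],"jaw":10},{"delta_pos":[0,0,0],"rot":[0,0,0],"jaw":10},{"delta_pos":[0,0,0],"rot":[0,0,0],"jaw":10},{"delta_pos":[0,0,0],"rot":[0,0,0],"jaw":10},{"delta_pos":[0,0,0],"rot":[0,0,0],"jaw":10}]'
python3 - <<'E'
from h import *
k=arm.calibration("wrist"); im=arm.get_image("wrist")
P,T=tool(); Rm=np.array(k["R"]); print("cam pos in tool",T.inv().apply(-Rm.T@k["t"]-P), "view dir in tool",T.inv().apply(Rm[2]))
pts={"tcp":[0,0,0],"grasp":[0,-19,0],"padL":[11,-19,12],"padR":[-11,-19,12]}
print({n:proj("wrist",P+T.apply(v),k)[0].round() for n,v in pts.items()})
print("knob ends exp",proj("wrist",dockpts(DO,YAW,[[14,-54,69],[14,-82,69],[14,-54,81],[14,-82,81]]),k).round())
cv2.imwrite("pics/w4.png",cv2.resize(im[190:350,190:380,::-1],None,fx=4,fy=3.7,interpolation=2))
E
```

```text
clock: 5.82
position: [513.2, 142.4, 52.1]
ee_rot: [0.423, 0.567, -0.567, -0.422]
contact_force: [-2.7, -0.7, 6.7]
gripper_width: 10.3
cam pos in tool [ -67.55722226 -169.79546612   -0.28480809] view dir in tool [ 2.64505567e-01  9.64383942e-01 -6.45525131e-04]
{'tcp': array([281., 239.]), 'grasp': array([281., 252.]), 'padL': array([303., 271.]), 'padR': array([304., 233.])}
knob ends exp [[283. 271.]
 [283. 223.]
 [283. 282.]
 [283. 231.]]
```

View pics/w4.png

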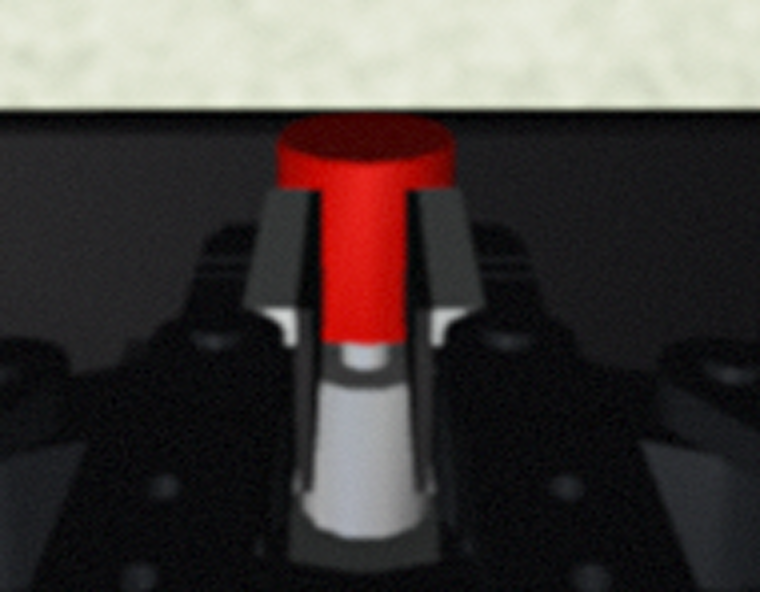

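```bash
python3 -m creep '[{"delta_pos":[0,0,0],"rot":[0,0,0],"jaw":60},{"delta_pos":[0,0,0],"rot":[0,0,0],"jaw":60},{"delta_pos":[0,0,0],"rot":[0,0,0],"jaw":60},{"delta_pos":[0,0,0],"rot":[0,0,0],"jaw":60},{"delta_pos":[0,5,0],"rot":[0,0,0],"jaw":60},{"delta_pos":[0,5,0],"rot":[0,0,0],"jaw":60},{"delta_pos":[0,5,0],"rot":[0,0,0],"jaw":60},{"delta_pos":[0,3,0],"rot":[0,0,0],"jaw":60},{"delta_pos":[0,0,0],"rot":[0,0,0],"jaw":60},{"delta_pos":[0,0,0],"rot":[0,0,0],"jaw":60}]'
python3 -m creep '[{"delta_pos":[0,0,0],"rot":[0,0,0],"jaw":10},{"delta_pos":[0,0,0],"rot":[0,0,0],"jaw":10},{"delta_pos":[0,0,0],"rot":[0,0,0],"jaw":10},{"delta_pos":[0,0,0],"rot":[0,0,0],"jaw":10},{"delta_pos":[0,0,0],"rot":[0,0,0],"jaw":10},{"delta_pos":[0,0,0],"rot":[0,0,0],"jaw":10},{"delta_pos":[0,0,0],"rot":[0,0,0],"jaw":10},{"delta_pos":[0,0,0],"rot":[0,0,0],"jaw":10},{"delta_pos":[0,0,0],"rot":[0,0,0],"jaw":10},{"delta_pos":[0,0,0],"rot":[0,0,0],"jaw":10}]'
```

```text
clock: 6.7
position: [513.1, 142.1, 32.2]
ee_rot: [-0.423, -0.567, 0.567, 0.423]
contact_force: [0.4, -0.6, 0.4]
gripper_width: 60.0
clock: 7.53
position: [513.1, 142.2, 33.1]
ee_rot: [-0.423, -0.567, 0.567, 0.423]
contact_force: [-2.8, 1.2, 5.6]
gripper_width: 21.7
```

```bash
python3 -m creep '[{"delta_pos":[-3,0,0],"rot":[0,0,0],"jaw":10},{"delta_pos":[-3,0,0],"rot":[0,0,0],"jaw":10},{"delta_pos":[-3,0,0],"rot":[0,0,0],"jaw":10},{"delta_pos":[-3,0,0],"rot":[0,0,0],"jaw":10},{"delta_pos":[-2,0,0],"rot":[0,0,0],"jaw":10},{"delta_pos":[-2,0,0],"rot":[0,0,0],"jaw":10},{"delta_pos":[-2,0,0],"rot":[0,0,0],"jaw":10},{"delta_pos":[-2,0,0],"rot":[0,0,0],"jaw":10},{"delta_pos":[0,0,0],"rot":[0,0,0],"jaw":10},{"delta_pos":[0,0,0],"rot":[0,0,0],"jaw":10}]'
python3 - <<'E'
from h import *
k=arm.calibration("wrist"); im=arm.get_image("wrist")
cv2.imwrite("pics/w5.png",cv2.resize(im[190:350,190:380,::-1],None,fx=4,fy=3.7,interpolation=2))
E
```

```text
clock: 8.37
position: [517.9, 126.7, 33.0]
ee_rot: [0.422, 0.568, -0.565, -0.424]
contact_force: [-11.0, 14.8, 7.6]
gripper_width: 21.8
```

View pics/w5.png

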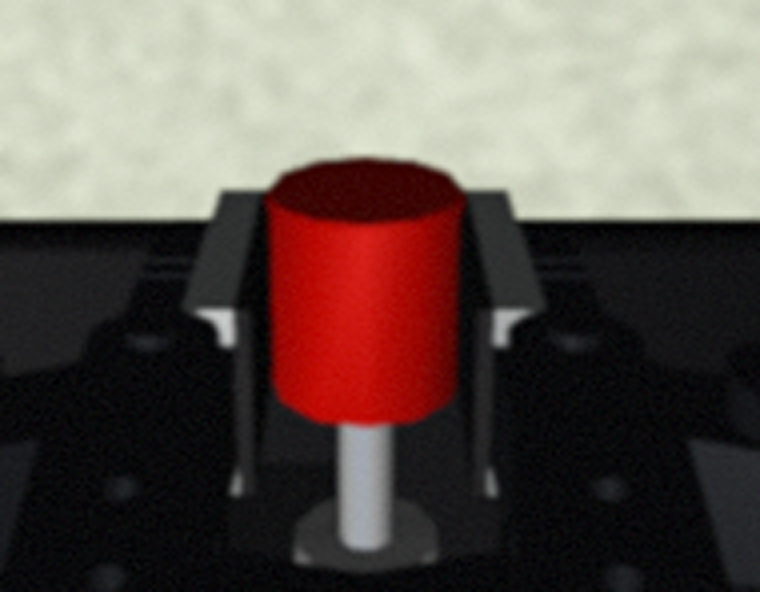

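```bash
python3 -m creep '[{"delta_pos":[0,0,0],"rot":[0,0,0],"jaw":60},{"delta_pos":[0,0,0],"rot":[0,0,0],"jaw":60},{"delta_pos":[0,0,0],"rot":[0,0,0],"jaw":60},{"delta_pos":[0,0,0],"rot":[0,0,0],"jaw":60},{"delta_pos":[0,-25,0],"rot":[0,0,0],"jaw":60},{"delta_pos":[0,-35,0],"rot":[0,0,0],"jaw":60},{"delta_pos":[0,-40,0],"rot":[0,0,0],"jaw":60},{"delta_pos":[0,-40,0],"rot":[0,0,0],"jaw":60},{"delta_pos":[0,-30,0],"rot":[0,0,0],"jaw":60},{"delta_pos":[0,0,0],"rot":[0,0,0],"jaw":60}]'
cat >> h.py <<'E'
# wand in dock frame: axis slope 43.5deg, grip 105 from seat
A=np.radians(43.5); WX=np.cos(A)*DX+np.array([0,0,np.sin(A)]); WZ=-np.sin(A)*DX+np.array([0,0,np.cos(A)])
SEAT=np.array([*DO,55.]); GRIP=SEAT+105*WX
def red(im):
    hsv=cv2.cvtColor(im,cv2.COLOR_RGB2HSV);m=((hsv[...,0]<8)|(hsv[...,0]>172))&(hsv[...,1]>150)&(hsv[...,2]>80)
    n,l,st,ce=cv2.connectedComponentsWithStats(m.astype(np.uint8)); return [(st[i].tolist(),ce[i].round(1).tolist()) for i in range(1,n) if st[i,4]>80]
E
python3 - <<'E'
from h import *
print("grip",GRIP); s=arm.read_state(); print(np.round(s["joints"],2))
for sg in (1,-1): goal(GRIP+110*WZ-40*WZ, -WZ, sg*DY)
k=arm.calibration("wrist"); im=arm.get_image("wrist"); print(red(im)); print(proj("wrist",dockpts(DO,YAW,[[14,-68,69],[14,-84,69]]),k).round(1))
E
```

```text
clock: 9.25
position: [523.3, 123.9, 210.2]
ee_rot: [0.425, 0.571, -0.563, -0.42]
contact_force: [1.2, 0.8, 0.5]
gripper_width: 59.7
grip [552.72892882 223.46299844 127.27723045]
[ 0.54  0.22 -0.21  0.   -1.12 -0.25]
P [523.3 123.9 210.2] shift [86.8 32.4 -8. ] rot [-0.5816  1.4885 -0.582 ]
P [523.3 123.9 210.2] shift [86.8 32.4 -8. ] rot [-0.5825 -1.4941  0.5821]
[([276, 181, 22, 28, 566], [286.6, 194.5]), ([466, 345, 12, 17, 118], [471.1, 353.1])]
[[287.9 206.4]
 [288.  191.6]]
```

```bash
python3 -m creep '[{"delta_pos":[0,-20,0],"rot":[-0.0415,0.1063,-0.0416],"jaw":60},{"delta_pos":[0,0,0],"rot":[-0.0415,0.1063,-0.0416],"jaw":60},{"delta_pos":[0,0,0],"rot":[-0.0415,0.1063,-0.0416],"jaw":60},{"delta_pos":[0,0,0],"rot":[-0.0415,0.1063,-0.0416],"jaw":60},{"delta_pos":[0,0,0],"rot":[-0.0415,0.1063,-0.0416],"jaw":60},{"delta_pos":[0,0,0],"rot":[-0.0415,0.1063,-0.0416],"jaw":60},{"delta_pos":[0,0,0],"rot":[-0.0415,0.1063,-0.0416],"jaw":60},{"delta_pos":[0,0,0],"rot":[-0.0415,0.1063,-0.0416],"jaw":60},{"delta_pos":[0,0,0],"rot":[-0.0415,0.1063,-0.0416],"jaw":60},{"delta_pos":[0,0,0],"rot":[-0.0415,0.1063,-0.0416],"jaw":60}]'
python3 -m creep '[{"delta_pos":[0,0,0],"rot":[-0.0415,0.1063,-0.0416],"jaw":60},{"delta_pos":[0,0,0],"rot":[-0.0415,0.1063,-0.0416],"jaw":60},{"delta_pos":[0,0,0],"rot":[-0.0415,0.1063,-0.0416],"jaw":60},{"delta_pos":[0,0,0],"rot":[-0.0415,0.1063,-0.0416],"jaw":60},{"delta_pos":[0,0,0],"rot":[0,0,0],"jaw":60},{"delta_pos":[0,0,0],"rot":[0,0,0],"jaw":60},{"delta_pos":[0,0,0],"rot":[0,0,0],"jaw":60},{"delta_pos":[0,0,0],"rot":[0,0,0],"jaw":60},{"delta_pos":[0,0,0],"rot":[0,0,0],"jaw":60},{"delta_pos":[0,0,0],"rot":[0,0,0],"jaw":60}]'
python3 - <<'E'
from h import *
s=arm.read_state(); print(np.round(s["joints"],2))
goal(GRIP+70*WZ, -WZ, DY)
E
```

```text
clock: 10.13
position: [518.6, 122.0, 221.3]
ee_rot: [-0.602, -0.447, 0.064, 0.658]
contact_force: [-0.2, -0.5, 0.5]
gripper_width: 60.1
clock: 10.97
position: [527.0, 108.8, 233.2]
ee_rot: [-0.624, -0.395, -0.055, 0.672]
contact_force: [0.4, -0.7, -0.1]
gripper_width: 60.3
[ 0.52 -0.08 -0.84  0.53 -0.19 -2.07]
P [527.  108.8 233.2] shift [ -4.9  54.1 103.3] rot [-0.0544  0.2026 -0.1043]
```

```bash
python3 -m creep '[{"delta_pos":[-1,0,17],"rot":[-0.009,0.034,-0.017],"jaw":60},{"delta_pos":[-1,0,17],"rot":[-0.009,0.034,-0.017],"jaw":60},{"delta_pos":[-1,0,17],"rot":[-0.009,0.034,-0.017],"jaw":60},{"delta_pos":[-1,0,17],"rot":[-0.009,0.034,-0.017],"jaw":60},{"delta_pos":[-1,0,17],"rot":[-0.009,0.034,-0.017],"jaw":60},{"delta_pos":[0,0,17],"rot":[-0.009,0.034,-0.017],"jaw":60},{"delta_pos":[0,0,0],"rot":[0,0,0],"jaw":60},{"delta_pos":[0,0,0],"rot":[0,0,0],"jaw":60},{"delta_pos":[0,0,0],"rot":[0,0,0],"jaw":60},{"delta_pos":[0,0,0],"rot":[0,0,0],"jaw":60}]'
python3 - <<'E'
from h import *
s=arm.read_state(); print(np.round(s["joints"],2))
goal(GRIP+70*WZ, -WZ, DY)
P,T=tool(); print(T.as_matrix().round(2))
k=arm.calibration("wrist"); im=arm.get_image("wrist"); cv2.imwrite("pics/w6.png",im[...,::-1])
L=SEAT+np.outer([70,105,125,140,250],WX); print(proj("wrist",L,k).round().tolist()); print(arm.find_in("wrist","wand_grip"))
E
```

```text
clock: 11.8
position: [481.2, 190.9, 258.5]
ee_rot: [-0.619, -0.34, -0.142, 0.694]
contact_force: [0.6, -0.6, -0.0]
gripper_width: 59.7
[ 0.55 -0.16 -1.01  1.34 -0.16 -3.1 ]
P [481.2 190.9 258.5] shift [-29.4  80.6  10.1] rot [-0.0084  0.004  -0.0548]
[[ 0.73  0.62 -0.3 ]
 [ 0.22  0.19  0.96]
 [ 0.65 -0.76  0.  ]]
[[291.0, 129.0], [290.0, 163.0], [290.0, 182.0], [290.0, 196.0], [289.0, 290.0]]
[{'location': [291.1, 217.7], 'p': 0.85}]
```

View pics/w6.png

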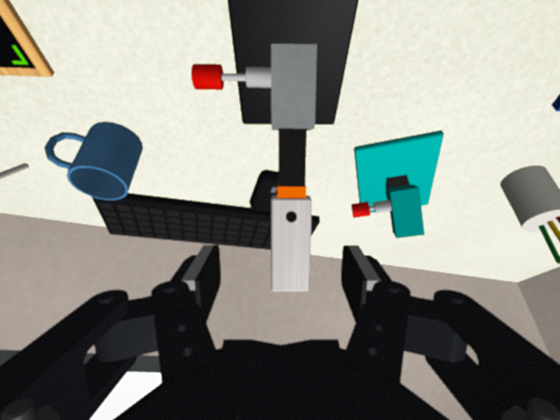

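```bash
python3 - <<'E'
from h import *
for t in (25,30):
  a=np.radians(t); d=np.sin(a)*DX-np.array([0,0,np.cos(a)])
  goal(GRIP-60*d,d,DY)
E
```

```text
P [481.1 190.9 258.4] shift [-9.5 92.6  9.8] rot [-0.0074  0.0062  0.268 ]
P [481.1 190.9 258.4] shift [-14.6  91.5   9.8] rot [-0.0077  0.0059  0.1807]
```

```bash
python3 -m creep '[{"delta_pos":[0,0,0],"rot":[-0.002,0.0015,0.067],"jaw":60},{"delta_pos":[0,0,0],"rot":[-0.002,0.0015,0.067],"jaw":60},{"delta_pos":[0,0,0],"rot":[-0.002,0.0015,0.067],"jaw":60},{"delta_pos":[0,0,0],"rot":[-0.0015,0.0015,0.067],"jaw":60},{"delta_pos":[4,20,3],"rot":[0,0,0],"jaw":60},{"delta_pos":[4,20,3],"rot":[0,0,0],"jaw":60},{"delta_pos":[4,20,3],"rot":[0,0,0],"jaw":60},{"delta_pos":[3,20,1],"rot":[0,0,0],"jaw":60},{"delta_pos":[0,12,0],"rot":[0,0,0],"jaw":60},{"delta_pos":[0,0,0],"rot":[0,0,0],"jaw":60}]'
python3 - <<'E'
from h import *
s=arm.read_state(); print(np.round(s["joints"],2))
a=np.radians(25); d=np.sin(a)*DX-np.array([0,0,np.cos(a)])
goal(GRIP-60*d,d,DY);goal(GRIP+38*d,d,DY)
E
```

```text
clock: 12.73
position: [554.2, 207.7, 198.2]
ee_rot: [-0.65, -0.293, -0.103, 0.694]
contact_force: [-0.2, 0.2, 0.2]
gripper_width: 59.8
[ 0.6   0.08 -0.84  1.04 -0.21 -2.87]
P [554.2 207.7 198.2] shift [-27.7   1.6  15.4] rot [ 0.0212 -0.0067  0.1333]
P [554.2 207.7 198.2] shift [-40.7  98.7  17.4] rot [ 0.0212 -0.0067  0.1333]
```

```bash
python3 -m creep '[{"delta_pos":[-7,0,4],"rot":[0.005,-0.0015,0.033],"jaw":60},{"delta_pos":[-7,0,4],"rot":[0.005,-0.0015,0.033],"jaw":60},{"delta_pos":[-7,0,4],"rot":[0.005,-0.0015,0.033],"jaw":60},{"delta_pos":[-7,0,4],"rot":[0.005,-0.0015,0.033],"jaw":60},{"delta_pos":[0,0,0],"rot":[0,0,0],"jaw":60},{"delta_pos":[0,0,0],"rot":[0,0,0],"jaw":60},{"delta_pos":[0,0,0],"rot":[0,0,0],"jaw":60},{"delta_pos":[0,0,0],"rot":[0,0,0],"jaw":60},{"delta_pos":[0,0,0],"rot":[0,0,0],"jaw":60},{"delta_pos":[0,0,0],"rot":[0,0,0],"jaw":60}]'
python3 - <<'E'
from h import *
s=arm.read_state(); print(np.round(s["joints"],2))
a=np.radians(25); d=np.sin(a)*DX-np.array([0,0,np.cos(a)])
goal(GRIP-60*d,d,DY);goal(GRIP+38*d,d,DY)
E
```

```text
clock: 13.57
position: [528.2, 216.3, 188.4]
ee_rot: [-0.659, -0.256, -0.056, 0.705]
contact_force: [0.2, 0.4, -0.2]
gripper_width: 59.9
[ 0.76  0.09 -0.68  0.48 -0.44 -2.44]
P [528.2 216.3 188.4] shift [-2.8  6.2 -0.2] rot [ 0.0008 -0.0013  0.0129]
P [528.2 216.3 188.4] shift [ -4.1 104.2  -0.2] rot [ 0.0008 -0.0013  0.0129]
```

```bash
python3 -m creep '[{"delta_pos":[-3,13,0],"rot":[0,0,0.006],"jaw":60},{"delta_pos":[-1,13,0],"rot":[0,0,0.006],"jaw":60},{"delta_pos":[0,13,0],"rot":[0,0,0],"jaw":60},{"delta_pos":[0,13,0],"rot":[0,0,0],"jaw":60},{"delta_pos":[0,13,0],"rot":[0,0,0],"jaw":60},{"delta_pos":[0,13,0],"rot":[0,0,0],"jaw":60},{"delta_pos":[0,13,0],"rot":[0,0,0],"jaw":60},{"delta_pos":[0,13,0],"rot":[0,0,0],"jaw":60},{"delta_pos":[0,0,0],"rot":[0,0,0],"jaw":60},{"delta_pos":[0,0,0],"rot":[0,0,0],"jaw":60}]'
python3 - <<'E'
from h import *
s=arm.read_state(); print(np.round(s["joints"],2))
a=np.radians(25); d=np.sin(a)*DX-np.array([0,0,np.cos(a)])
goal(GRIP+38*d,d,DY)
k=arm.calibration("wrist"); im=arm.get_image("wrist"); cv2.imwrite("pics/w7.png",im[...,::-1])
L=SEAT+np.outer([70,105,125,140,250],WX); print(proj("wrist",L,k).round().tolist())
E
```

```text
clock: 14.4
position: [569.2, 229.7, 99.8]
ee_rot: [-0.662, -0.248, -0.048, 0.706]
contact_force: [0.4, -0.1, 0.4]
gripper_width: 59.8
[ 0.61  0.28 -0.79  0.93 -0.16 -2.79]
P [569.2 229.7  99.8] shift [-4.3  5.7 -1.3] rot [ 0.     -0.0019 -0.0106]
[[279.0, 182.0], [280.0, 253.0], [280.0, 295.0], [280.0, 326.0], [280.0, 572.0]]
```

View pics/w7.png

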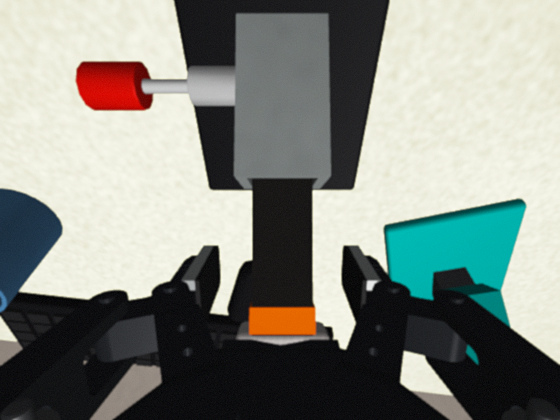

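```bash
python3 -m creep '[{"delta_pos":[-2,3,0],"rot":[0,0,0.02],"jaw":60},{"delta_pos":[-2,3,0],"rot":[0,0,0.02],"jaw":60},{"delta_pos":[-2,3,0],"rot":[0,0,0.02],"jaw":60},{"delta_pos":[0,0,-1],"rot":[0,0,0],"jaw":60},{"delta_pos":[0,0,0],"rot":[0,0,0],"jaw":60},{"delta_pos":[0,0,0],"rot":[0,0,0],"jaw":60},{"delta_pos":[0,0,0],"rot":[0,0,0],"jaw":15},{"delta_pos":[0,0,0],"rot":[0,0,0],"jaw":15},{"delta_pos":[0,0,0],"rot":[0,0,0],"jaw":15},{"delta_pos":[0,0,0],"rot":[0,0,0],"jaw":15}]'
python3 -m creep '[{"delta_pos":[0,0,0],"rot":[0,0,0],"jaw":15},{"delta_pos":[0,0,0],"rot":[0,0,0],"jaw":15},{"delta_pos":[0,0,0],"rot":[0,0,0],"jaw":15},{"delta_pos":[0,0,0],"rot":[0,0,0],"jaw":15},{"delta_pos":[0,0,0],"rot":[0,0,0],"jaw":15},{"delta_pos":[0,0,0],"rot":[0,0,0],"jaw":15},{"delta_pos":[0,0,0],"rot":[0,0,0],"jaw":15},{"delta_pos":[0,0,0],"rot":[0,0,0],"jaw":15},{"delta_pos":[0,0,0],"rot":[0,0,0],"jaw":15},{"delta_pos":[0,0,0],"rot":[0,0,0],"jaw":15}]'
python3 - <<'E'
from h import *
s=arm.read_state(); print(np.round(s["joints"],2))
P,T=tool(); print("WX in tool",T.inv().apply(WX), "grip in tool",T.inv().apply(GRIP-P)); print(T.as_matrix().round(3).tolist())
E
```

```text
clock: 15.28
position: [567.7, 227.7, 90.5]
ee_rot: [-0.669, -0.229, -0.028, 0.707]
contact_force: [-2.3, 1.8, 4.1]
gripper_width: 26.9
clock: 16.12
position: [567.7, 227.7, 90.4]
ee_rot: [-0.669, -0.229, -0.028, 0.706]
contact_force: [-5.3, 0.7, 5.8]
gripper_width: 26.9
[ 0.69  0.31 -0.66  0.51 -0.29 -2.44]
WX in tool [ 0.92492085 -0.38015805  0.0011327 ] grip in tool [ -1.18808845 -40.0367758    0.19208374]
[[0.893, 0.346, -0.286], [0.267, 0.103, 0.958], [0.361, -0.933, -0.0]]
```

```bash
python3 -m creep '[{"delta_pos":[3.7,-1.5,0],"rot":[0,0,0],"jaw":15},{"delta_pos":[3.7,-1.5,0],"rot":[0,0,0],"jaw":15},{"delta_pos":[3.7,-1.5,0],"rot":[0,0,0],"jaw":15},{"delta_pos":[3.7,-1.5,0],"rot":[0,0,0],"jaw":15},{"delta_pos":[3.7,-1.5,0],"rot":[0,0,0],"jaw":15},{"delta_pos":[3.7,-1.5,0],"rot":[0,0,0],"jaw":15},{"delta_pos":[3.7,-1.5,0],"rot":[0,0,0],"jaw":15},{"delta_pos":[3.7,-1.5,0],"rot":[0,0,0],"jaw":15},{"delta_pos":[0,0,0],"rot":[0,0,0],"jaw":15},{"delta_pos":[0,0,0],"rot":[0,0,0],"jaw":15}]'
cat > chk.py <<'E'
from h import *
s=arm.read_state(); print(np.round(s["joints"],2),"F",np.round(s["contact_force"],1))
P,T=tool(); o=P+T.apply([-1.19,-40.04,.19])-GRIP; wx=T.apply([0.925,-0.380,0.001]); M=np.c_[WX,DY,WZ]
print("grip disp along WX,DY,WZ",(o@M).round(1),"wx err",(wx@M).round(3)," WX in tool now",T.inv().apply(WX).round(3))
im=arm.get_image("wrist"); print("grip px",arm.find_in("wrist","wand_grip"))
hsv=cv2.cvtColor(im,cv2.COLOR_RGB2HSV);m=(hsv[...,0]>8)&(hsv[...,0]<18)&(hsv[...,1]>200); v,u=np.nonzero(m[200:,180:380]); print("collar",u.mean()+180,v.mean()+200)
E
python3 chk.py
```

```text
clock: 16.95
position: [587.2, 232.7, 108.3]
ee_rot: [-0.671, -0.227, -0.024, 0.705]
contact_force: [-2.6, -0.7, -2.7]
gripper_width: 27.2
[ 0.69  0.32 -0.55  0.37 -0.4  -2.29] F [-2.6 -0.7 -2.7]
grip disp along WX,DY,WZ [27.2 -0.7 -1. ] wx err [ 1.     0.003 -0.009]  WX in tool now [ 0.921 -0.388 -0.002]
grip px [{'location': [280.1, 238.4], 'p': 0.62}]
collar 279.2545201668985 332.2510431154381
```

```bash
python3 -m creep '[{"delta_pos":[9.5,-4.1,0],"rot":[0,0,0],"jaw":15},{"delta_pos":[9.5,-4.1,0],"rot":[0,0,0],"jaw":15},{"delta_pos":[9.5,-4.1,0],"rot":[0,0,0],"jaw":15},{"delta_pos":[9.5,-4.1,0],"rot":[0,0,0],"jaw":15},{"delta_pos":[9.5,-4.1,0],"rot":[0,0,0],"jaw":15},{"delta_pos":[9.5,-4.1,0],"rot":[0,0,0],"jaw":15},{"delta_pos":[9.5,-4.1,0],"rot":[0,0,0],"jaw":15},{"delta_pos":[9.5,-4.1,0],"rot":[0,0,0],"jaw":15},{"delta_pos":[9.5,-4.1,0],"rot":[0,0,0],"jaw":15},{"delta_pos":[9.5,-4.1,0],"rot":[0,0,0],"jaw":15}]'
python3 chk.py
```

```text
clock: 17.88
position: [661.9, 255.0, 184.9]
ee_rot: [-0.669, -0.229, -0.028, 0.706]
contact_force: [0.7, -0.3, -2.4]
gripper_width: 27.0
[ 0.65  0.36 -0.21  0.21 -0.66 -2.08] F [ 0.7 -0.3 -2.4]
grip disp along WX,DY,WZ [136.1  -1.    1.1] wx err [ 1.    -0.001  0.   ]  WX in tool now [ 0.925 -0.38   0.002]
grip px [{'location': [280.3, 199.2], 'p': 0.67}]
collar 279.1741613133476 332.13347608850825
```

```bash
cat > fin.py <<'E'
from h import *
C=R.from_matrix(np.array([[0.925,-0.380,0.001],[0,0,1.],[-.38,-.925,0]]))  # rows: wand x,y,z in tool -> maps tool coords to wand coords
gt=np.array([-1.19,-40.04,.19])
def target(pc,yaw,h):
    PX=np.array([np.cos(yaw),np.sin(yaw),0]); G=np.array([*pc,h])-90*PX
    Rw=R.from_euler('z',yaw); Rt=Rw*C; pos=G-Rt.apply(gt)
    return pos,Rt
if __name__=="__main__":
    import sys
    P,T=tool(); pos,Rt=target([544,-139],np.radians(14.5),210)
    print(np.round(arm.read_state()["joints"],2)); print("P",P.round(1),"goal",pos.round(1),"shift",T.inv().apply(pos-P).round(1),"shift in goal axes",Rt.inv().apply(pos-P).round(1),"rot",(T.inv()*Rt).as_rotvec().round(4))
    Rw=T*C.inv(); print("wand x,z",Rw.apply([[1,0,0],[0,0,1]]).round(3).tolist(),"lamp",(P+T.apply(gt)+Rw.apply([90,0,0])).round(1))
E
python3 fin.py
python3 - <<'E'
from h import *
im=arm.get_image("side"); im2=arm.get_image("top")
hh={}
for c in("side","top"):
    d=arm.masks_of(c,"picture")
    if not d: print(c,None); continue
    cs,_=cv2.findContours(d[0]["pixels"].astype(np.uint8),cv2.RETR_EXTERNAL,cv2.CHAIN_APPROX_NONE); h=cv2.convexHull(max(cs,key=cv2.contourArea))
    q=onplane(c,h[:,0].astype(float),8); (ct,sz,an)=cv2.minAreaRect(q[:,:2].astype(np.float32)); print(c,d[0]["p"],ct,sz,an)
E
```

```text
[ 0.65  0.36 -0.21  0.21 -0.66 -2.08]
P [663.2 255.9 186.3] goal [ 443.2 -165.2  172.5] shift [-313.3 -108.  -340.7] shift in goal axes [-289.1  133.7 -352.8] rot [1.00e-04 3.82e-02 7.63e-01]
wand x,z [[0.692, 0.207, 0.691], [-0.662, -0.198, 0.723]] lamp [710.4 270.2 285.4]
side 0.69 (545.3477172851562, -141.79815673828125) (183.18515014648438, 139.8661651611328) 14.741927146911621
top 0.64 (545.0896606445312, -139.93743896484375) (179.9016571044922, 131.09161376953125) 15.41689682006836
```

```bash
sed -i 's/\[544,-139\],np.radians(14.5)/[545,-140],np.radians(15)/' fin.py
python3 -m creep '[{"delta_pos":[0,0,0],"rot":[0,0.006,0.109],"jaw":15},{"delta_pos":[0,0,0],"rot":[0,0.006,0.109],"jaw":15},{"delta_pos":[0,0,0],"rot":[0,0.005,0.109],"jaw":15},{"delta_pos":[0,0,0],"rot":[0,0.005,0.109],"jaw":15},{"delta_pos":[0,0,0],"rot":[0,0.005,0.109],"jaw":15},{"delta_pos":[0,0,0],"rot":[0,0.005,0.109],"jaw":15},{"delta_pos":[0,0,0],"rot":[0,0.005,0.109],"jaw":15},{"delta_pos":[0,0,0],"rot":[0,0,0],"jaw":15},{"delta_pos":[0,0,0],"rot":[0,0,0],"jaw":15},{"delta_pos":[0,0,0],"rot":[0,0,0],"jaw":15}]'
python3 fin.py
```

```text
clock: 19.02
position: [660.8, 255.4, 183.3]
ee_rot: [0.706, -0.049, -0.225, -0.67]
contact_force: [-0.2, -0.0, -2.2]
gripper_width: 27.2
[ 0.54  0.79  0.66 -0.11 -1.82 -1.87]
P [660.8 255.4 183.3] goal [ 444.5 -167.1  172.5] shift [-287.3  131.8 -354.3] shift in goal axes [-290.2  130.8 -352.3] rot [-0.0008 -0.0067 -0.0044]
wand x,z [[0.968, 0.253, -0.004], [0.004, 0.003, 1.0]] lamp [761.7 282.  220.3]
```

```bash
python3 -m creep '[{"delta_pos":[-10,4.5,-12],"rot":[0,-0.0067,-0.0044],"jaw":15},{"delta_pos":[-19,8.6,-23],"rot":[0,0,0],"jaw":15},{"delta_pos":[-19,8.6,-23],"rot":[0,0,0],"jaw":15},{"delta_pos":[-19,8.6,-23],"rot":[0,0,0],"jaw":15},{"delta_pos":[-19,8.6,-23],"rot":[0,0,0],"jaw":15},{"delta_pos":[-19,8.6,-23],"rot":[0,0,0],"jaw":15},{"delta_pos":[-19,8.6,-23],"rot":[0,0,0],"jaw":15},{"delta_pos":[-19,8.6,-23],"rot":[0,0,0],"jaw":15},{"delta_pos":[-19,8.6,-23],"rot":[0,0,0],"jaw":15},{"delta_pos":[-19,8.6,-23],"rot":[0,0,0],"jaw":15}]'
python3 fin.py
```

```text
clock: 19.85
position: [524.0, -8.5, 180.1]
ee_rot: [0.705, -0.043, -0.224, -0.671]
contact_force: [-0.1, 0.3, -2.9]
gripper_width: 27.0
[ 0.29  0.45 -0.01 -0.01 -1.5  -1.59]
P [524.   -8.5 180.1] goal [ 444.5 -167.1  172.5] shift [-106.6   51.  -132.6] shift in goal axes [-106.1   51.8 -132.7] rot [-0.0005  0.0014  0.007 ]
wand x,z [[0.966, 0.26, 0.007], [-0.007, -0.003, 1.0]] lamp [624.2  18.6 218.3]
```

```bash
python3 -m creep '[{"delta_pos":[-18,8.6,-22],"rot":[0,0.0014,0.007],"jaw":15},{"delta_pos":[-18,8.6,-22],"rot":[0,0,0],"jaw":15},{"delta_pos":[-18,8.6,-22],"rot":[0,0,0],"jaw":15},{"delta_pos":[-18,8.6,-22],"rot":[0,0,0],"jaw":15},{"delta_pos":[-18,8.6,-22],"rot":[0,0,0],"jaw":15},{"delta_pos":[-10,5,-14],"rot":[0,0,0],"jaw":15},{"delta_pos":[-6,3.5,-8],"rot":[0,0,0],"jaw":15},{"delta_pos":[0,0,0],"rot":[0,0,0],"jaw":15},{"delta_pos":[0,0,0],"rot":[0,0,0],"jaw":15},{"delta_pos":[0,0,0],"rot":[0,0,0],"jaw":15}]'
python3 fin.py
python3 - <<'E'
from h import *
from fin import *
P,T=tool(); Rw=T*C.inv(); g=P+T.apply(gt)
ims=[]
for c in("top","side"):
    im=arm.get_image(c).copy(); ims.append(im)
    L=g+Rw.apply([[-105,0,0],[0,0,0],[90,0,0],[145,0,0],[35,22,10],[145,22,10],[145,-22,10],[35,-22,10]])
    q=proj(c,L); print(c,q.round(1).tolist())
    for n in ("wand_lamp","wand_tail","wand_grip"):
        print(n,[(d["location"],d["p"]) for d in arm.find_in(c,n)][:2])
    for p in q[4:]: cv2.circle(im,(int(p[0]),int(p[1])),1,(0,255,255),-1)
    x,y=q[1].astype(int); ims[-1]=cv2.resize(im[max(0,y-80):max(0,y-80)+150,x-50:x+82,::-1],(396,450),interpolation=2)
cv2.imwrite("pics/f1.png",np.hstack(ims))
E
```

```text
clock: 20.68
position: [446.1, -164.4, 171.1]
ee_rot: [0.705, -0.047, -0.227, -0.67]
contact_force: [-0.2, -0.6, -2.5]
gripper_width: 26.9
[ 0.05  0.36 -0.21  0.08 -1.38 -1.39]
P [ 446.1 -164.4  171.1] goal [ 444.5 -167.1  172.5] shift [-2.7 -0.4 -2.2] shift in goal axes [-2.7 -0.4 -2.2] rot [-0.0005 -0.0003 -0.0042]
wand x,z [[0.966, 0.258, -0.004], [0.004, 0.001, 1.0]] lamp [ 546.8 -137.3  208.2]
top [[360.7, 261.4], [348.3, 217.7], [337.7, 180.6], [331.4, 158.1], [335.8, 205.4], [322.9, 159.8], [341.1, 154.9], [354.1, 200.4]]
wand_lamp [([350.5, 233.5], 0.97)]
wand_tail [([350.7, 232.1], 0.8)]
wand_grip [([350.7, 231.3], 0.64), ([201.2, 202.0], 0.59)]
side [[243.8, 252.7], [281.2, 240.3], [312.1, 230.0], [330.6, 223.9], [290.2, 227.9], [327.5, 215.7], [334.3, 227.8], [296.5, 240.5]]
wand_lamp [([284.0, 238.7], 0.66)]
wand_tail [([281.2, 238.5], 0.79)]
wand_grip [([281.3, 238.3], 0.86)]
```

View pics/f1.png

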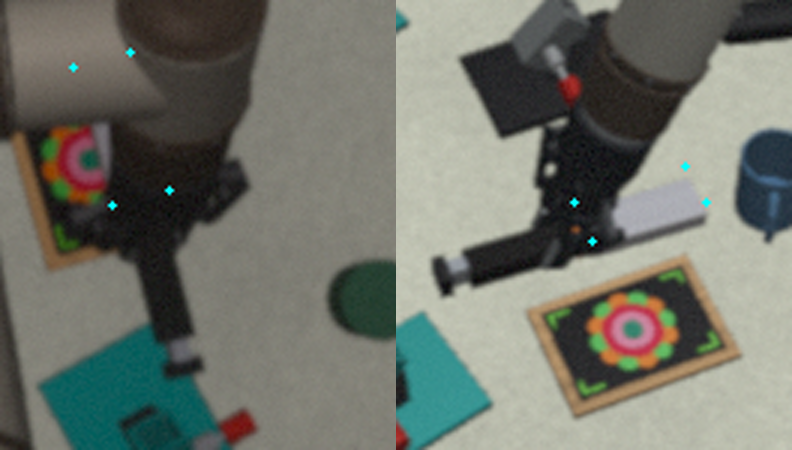

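```bash
python3 - <<'E'
from h import *
from fin import *
P,T=tool(); Rw=T*C.inv(); g=P+T.apply(gt)
im=arm.get_image("side"); m=arm.masks_of("side","wand_lamp")[0]
cv2.imwrite("pics/f2.png",cv2.resize(im[205:265,236:346,::-1],None,fx=7,fy=7,interpolation=2))
v,u=np.nonzero(m["pixels"]); print(m["p"],u.min(),u.max(),v.min(),v.max(),len(u))
np.save("g.npy",g); 
E
```

```text
0.89 243 334 220 258 1095
```

View pics/f2.png

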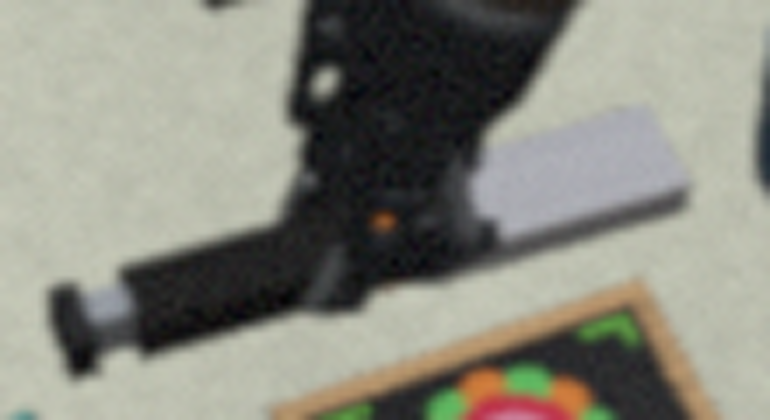

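```bash
python3 - <<'E'
from h import *
from fin import *
g=np.load("g.npy"); P,T=tool(); Rw=T*C.inv()
M=np.array([[145,22,10],[145,-22,10],[145,-22,-10],[-105,14,12],[-105,-14,-12]],float)
O=np.array([[327.4,220],[334.3,231.4],[334.3,234.3],[243.1,246.4],[246.7,258.6]])
print((proj("side",g+Rw.apply(M))-O).round(1).tolist())
for nm,f in {"pitch+z+x":lambda p:(R.from_euler('y',p[0]),[p[1],0,p[2]]),"yaw+y+x":lambda p:(R.from_euler('z',p[0]),[p[1],p[2],0])}.items():
    def e(p): r,t=f(p); return (proj("side",g+Rw.apply(r.apply(M)+t))-O).ravel()
    s=least_squares(e,[0,0,0],x_scale=[.01,1,1]); print(nm,np.degrees(s.x[0]),s.x[1:],s.fun.reshape(-1,2).round(1).tolist())
E
```

```text
[[-0.0, -3.8], [-0.0, -3.0], [-0.6, -1.6], [-1.4, -0.1], [-1.0, 1.1]]
pitch+z+x 3.3329962792098407 [ 2.45575557 -5.80535574] [[0.6, -0.9], [0.5, -0.3], [-0.5, 1.2], [-0.2, -0.6], [-0.3, 0.8]]
yaw+y+x -1.8685654351350218 [-0.24131824 -3.40551742] [[1.4, -1.6], [0.9, -0.6], [0.3, 0.8], [-1.3, -0.2], [-1.2, 1.2]]
```

```bash
python3 -m creep '[{"delta_pos":[-1.3,-1.9,-0.6],"rot":[0,0,-0.011],"jaw":15},{"delta_pos":[-1.3,-1.9,-0.6],"rot":[0,0,-0.011],"jaw":15},{"delta_pos":[-1.3,-1.9,-0.5],"rot":[0,0,-0.011],"jaw":15},{"delta_pos":[-1.3,-1.9,-0.5],"rot":[0,0,-0.012],"jaw":15},{"delta_pos":[0,0,0],"rot":[0,0,0],"jaw":15},{"delta_pos":[0,0,0],"rot":[0,0,0],"jaw":15},{"delta_pos":[0,0,0],"rot":[0,0,0],"jaw":15},{"delta_pos":[0,0,0],"rot":[0,0,0],"jaw":15},{"delta_pos":[0,0,0],"rot":[0,0,0],"jaw":15},{"delta_pos":[0,0,0],"rot":[0,0,0],"jaw":15}]'
python3 - <<'E'
from h import *
from fin import *
P,T=tool(); s=arm.read_state(); print(s["joint_vel"],s["gripper_width"])
gR=R.from_euler('y',3.0,degrees=True); Rw=T*C.inv(); g=P+T.apply(gt)
Rc=Rw*gR; gc=g+Rw.apply([2.4,0,-5.8]); print("corrected wand x",Rc.apply([1,0,0]).round(3),"lamp",(gc+Rc.apply([90,0,0])).round(1))
k=arm.calibration("wrist"); im=arm.get_image("wrist")
c=proj("wrist",gc+Rc.apply([[-105,0,0],[27,0,0],[145,0,0]]),k).round(); print("pred tail,collar,lampend",c.tolist())
hsv=cv2.cvtColor(im,cv2.COLOR_RGB2HSV);m=(hsv[...,0]>8)&(hsv[...,0]<18)&(hsv[...,1]>200); v,u=np.nonzero(m[280:,180:380]); print("collar",u.mean()+180,v.mean()+280)
t=arm.get_image("top"); print("knob top-view",red(t)); print("dock knob in/out px",proj("top",dockpts(DO,YAW,[[14,-68,69],[14,-84,69]])).round(1).tolist())
for n in("mug","mouse","tin","webcam"): print(n,[ (np.round(d["location"]).tolist(),round(d["p"],2)) for d in arm.find_in("top",n)][:1])
side=arm.get_image("side"); mk=arm.masks_of("side","wand_lamp")[0]["pixels"]; v,u=np.nonzero(mk); i=u>=u.max()-1; j=u<=u.min()+1; print("mask ends",u.max(),v[i].mean(),u.min(),v[j].mean())
print("model ends",proj("side",gc+Rc.apply([[145,-22,0],[-105,14,0]])).round(1).tolist())
E
```

```text
clock: 22.02
position: [444.2, -167.6, 179.0]
ee_rot: [0.706, -0.033, -0.213, -0.675]
contact_force: [-0.2, 0.3, -3.8]
gripper_width: 27.2
[ 0.00118277 -0.00184593  0.00109763  0.00118479 -0.00187578  0.00029009] 27.238112541997122
corrected wand x [ 0.966  0.257 -0.015] lamp [ 545.9 -140.4  209.9]
pred tail,collar,lampend [[282.0, 62.0], [282.0, 327.0], [283.0, 594.0]]
collar 269.33504273504275 331.9555555555556
knob top-view [([317, 186, 18, 15, 84], [323.8, 195.1])]
dock knob in/out px [[224.3, 199.9], [230.1, 198.2]]
mug [([280.0, 126.0], 0.96)]
mouse [([182.0, 116.0], 0.58)]
tin [([421.0, 236.0], 0.63)]
webcam [([346.0, 95.0], 0.56)]
mask ends 334 229.42857142857142 241 248.44444444444446
model ends [[334.0, 230.7], [241.7, 248.7]]
```

```bash
python3 -c "
from bench import arm
print(arm.job_done())"
```

```text
the job is handed in; nothing more can be done
None
```

I pulled the red knob out to its stop, drew the wand from the dock, and handed the job in at about 22.5 s. The wand was held level, lit face down, above the embroidery; no verdict was reported.

**Knob:** It moved about 16 mm, and the force rose to about 18 N at the stop. The first pinch missed because the fingers sat too high, so I went 20 mm deeper. Later wrist pictures and the side picture over the embroidery show it still out. My last automatic check of the knob found no red at the dock in the top view, so that check proved nothing.

**Wand:** It came out with no sign of slipping until it was clear of the dock, then was turned and carried over. The side view showed it about 3° nose-down, so I corrected that.

| Final estimate | Value |
|---|---|
| Lamp centre (x, y, z) | 546, -140, 210 mm |
| Picture centre (x, y) | 545, -140 mm |
| Lamp height above the embroidery | about 200 mm |
| Pitch | level to about 1° |
| Heading along the long side | within about 0.5° |
| Grip opening | 27 mm |
| Arm | still |

**Checks that disagreed:**
- The wrist-view position of the orange collar was about 13 px off my prediction. That may be orange from the embroidery below, but I did not confirm it.
- The mug and mouse were detected about 4 px from their first positions, and the tin and webcam within 1 px. I put this down to detector scatter, since nothing came near them.

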